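Lay a spacer stick and stack a drive with an air gap

TASK

The silver backup drive should sit above the grey network box with an air gap under it. Lay the loose light-brown wooden spacer stick across the box on its empty white mark, parallel to the stick already fixed there, then set the drive gently down flat on both sticks, centred over the box and in line with it, and let go.

Things in the scene. Friction and masses are not known exactly. Their poses are not given: they have to be found in the camera images.
- network_box: flat grey network box fixed to the desk, 160 mm along its x, 84 mm along its y, 30 mm high; origin at the centre of its underside, z up. Its +x end carries a fixed light-brown wooden spacer stick (16 mm wide along x, 90 mm along y, 16 mm high) lying across the top, centred 50 mm from the middle; its -x end has a white mark for the second stick.
- seat (a point): centre of the empty white mark (22 x 84 mm, long way along y) on top of the network box, 30 mm above the desk, 50 mm from its middle towards -x; axes as the box's. The loose spacer's centre belongs over it, its long side along y. Keep the arm clear of the monitor, 0.44 m tall, screen running from about x 0.40, y -0.33 to x 0.72, y -0.04, and of desk things up to 0.11 m tall beyond x 0.62.
- spacer_mid (a point): centre of the loose light-brown wooden spacer stick, 16 mm wide (x), 90 mm long (y), 16 mm high (z), 30 g, lying on the desk; point half-way up, 8 mm above its underside. A thinner, flat black plastic strip of the same length also lies about: it is not the spacer.
- drive_mid (a point): centre of the loose silver backup drive, a solid flat box 150 mm long (x), 56 mm wide (y), 26 mm high (z), about 0.3 kg, lying on the desk with its slotted face up; point half-way up, 13 mm above its underside. Either end may face either way on the stack. On both 16 mm sticks its underside is 46 mm above the desk.

How it is judged:
On the way:
1. the loose spacer stick lies on the white mark of the network box, let go (horizontal distance between spacer_mid and seat below 0.015 m and z of spacer_mid in the frame of network_box between 0.034 and 0.042 m and angle between the y axis of spacer_mid and the y axis of network_box, either way round below 0.21 rad and contact force between spacer and the fingers below 0.05 N), for 0.2 s.
At the end, for the whole second after the job is handed in: The spacer lies flat on the box within 15 mm of the mark's centre and 12 degrees of the box's y axis; the drive rests on both sticks, level within 3 degrees, its centre within 18 mm of the box's middle along each axis, its length within 12 degrees of the box's x axis; both at rest (horizontal distance between spacer_mid and seat below 0.015 m and z of spacer_mid in the frame of network_box between 0.034 and 0.042 m and angle between the y axis of spacer_mid and the y axis of network_box, either way round below 0.21 rad and x of drive_mid in the frame of network_box between -0.018 and 0.018 m and y of drive_mid in the frame of network_box between -0.018 and 0.018 m and z of drive_mid in the frame of network_box between 0.055 and 0.063 m and angle between drive_mid's own z axis and vertical below 0.06 rad and angle between the x axis of drive_mid and the x axis of network_box, either way round below 0.21 rad and linear speed of each of drive, spacer below 0.02 m/s); the robot touches nothing.
It fails at once if the drive is dropped: it falls free, touching nothing, from over 20 mm above its place (height (world z) of drive_mid above 0.08 m and contact force between drive and anything else below 0.02 N).
It also fails if it takes over 64 s, if anything falls off the work surface, if the arm or the gripper's body presses on something with over 40 N, if the wrist force passes 120 N, or if a joint passes its speed limit or range.

ROBOT

A 6-joint arm with a two-finger parallel gripper is mounted at the origin on the work surface; the furniture and walls round the work are solid. World frame = base frame: x ahead of the robot, y to its left, z up, the work surface at z = 0. Lengths are in m, angles in rad, forces in N, time in s.
With the tool pointing down it reaches from about 0.425 to 0.95 m from the base axis. Payload 3.5 kg.
Tool frame: the origin (TCP) lies midway between the tips of the shut fingers; the grasp point (between the pads) lies 19 mm behind it; z points along the fingers, y is the direction in which the jaws open and shut (so a half turn about z gives the same grasp; the last joint's range is limited). The gripper opens to 85 mm and grips with 20 to 120 N. Pads are 22 mm wide; open, the fingers measure 114 mm over their backs; the gripper's body (76 mm by 85 mm) begins 54 mm behind the grasp point. The pads swing forward as they close: fully open they stand 13 mm farther back than shut.
Start: joints at [-0.15, 0.286, 1.577, -0, 1.279, -0.15], TCP at [0.675, 0, 0.231] pointing down, gripper open.
Joint ranges: [-2.77, 2.77], [-0.9, 2.22], [0.21, 2.48], [-1.53, 4.67], [0.24, 2.81], [-2.84, 2.84]. Speed limits (rad/s): [2.79, 2.79, 3.14, 3.14, 3.14, 3.14].

INTERFACE

Orientations are given as a unit quaternion [x, y, z, w].
In Python, from plant import * gives the robot as it stands.
- The arm moves only by the shell command python3 -m jog 'ROWS' [FORCE]. ROWS is a JSON object of lists of equal length, an entry for each row: "travel": the shift along the world's x, y, z in mm, a list of three; "dr": the turn, a rotation vector about the world's x, y, z in degrees, a list of three; "jaw": the closure in counts, from 0 (fully open) to 255 (shut). In form: {"travel": [[x, y, z], ...], "dr": [[wx, wy, wz], ...], "jaw": [jaw, ...]}. A call has 1 to 5 rows; each row shifts and turns the commanded pose from where the row before left it; what a row does not reach is not made up. A row lasts 1/12 s, in which the tool goes at most 41.7 mm and 7.16 degrees, less where a joint would pass 70% of its speed; a pose out of reach is approached as far as the arm can. A call is refused whole if a number of a shift passes 41.7 or a number of a turn 7.16, either way. A call with a gripper value outside its range is refused whole. The fingers move at their own pace and stop on an object; FORCE is the grip in N (left out, the last holds). Time passes only in rows, so rows that do not move let the fingers close. It gives the time, the measured TCP pose, the force and the opening at its end, in the units of the state.
- get_state(): the state, without advancing time (a new reading comes with each control period).
- read_camera(name): name is "scene" or "side" or "wrist"; returns the picture (400x640x3 uint8, red, green, blue); there is no depth.
- camera_info(name): a dict with "K" (3x3 intrinsics, pixels), "R" (3x3) and "t" (3): a world point X has camera coordinates R X + t; the wrist camera has in their place "mount" (4x4, takes a point from camera to tool coordinates, whose origin is the TCP and whose axes are the flange's). Camera axes: x right, y down, z forward; pixel columns grow to the right and rows downward; lengths in m; the calibration is good to about 2 mm. The wrist camera is an equidistant fisheye: a pixel r from the principal point sees the ray r / f radians off the axis. A picture is of the moment at which its call begins: read the wrist's pose just before it. camera_info takes no time and is no camera call.
- sign_off(): hands the job in, once; it reports no verdict.
The state is a dict: "time": time; "qpos": joint angles; "dq": joint speeds; "joint_efforts": joint torques, N m; "eef_pos": TCP position; "tcp_rot": TCP orientation; "contact_force": force on the tool from outside, world axes, zero at the start; "wrist_torque": the same for the moment, N m; "opening": opening from 0.0 (shut) to 1.0 (fully open).
Only numpy, scipy, OpenCV 4.12 (cv2) and the standard library are available. Lean on these libraries where they do the work, as an engineer would, in place of code of your own. Each camera call takes 0.05 s, during which the arm holds its last target. There are 200 camera calls.

## Working session

There is one attempt and no reset: what is moved stays moved. The work goes in short steps, Python scripts to look and compute and a shell command to move; the robot and the scene stay as the last step left them, time stands still between calls to the robot, and variables do not carry over. Pictures are saved under pics/ and viewed, about 8 in all and at most 12, crops included, and the job is handed in when it is done.

```bash
mkdir -p pics
python3 - <<'E'
from plant import *
import cv2
print(get_state())
for n in("scene","wrist"):
    cv2.imwrite(f"pics/{n}0.png",read_camera(n)[:,:,::-1]); print(n,camera_info(n))
print(camera_info("side"))
E
```

```text
{'time': 0.0, 'qpos': array([-1.49997651e-01,  2.87216768e-01,  1.57817545e+00, -1.42758912e-05,
        1.27858365e+00, -1.50033849e-01]), 'dq': array([-5.01712960e-04, -2.97904430e-05,  1.32603582e-03,  1.32445411e-03,
        2.12186985e-04,  1.81020271e-04]), 'joint_efforts': array([-1.79628755e-04, -4.05981302e+01, -2.92628127e+01, -1.54224781e-04,
        5.81841552e-03,  3.74769741e-06]), 'eef_pos': array([6.74346743e-01, 1.26459894e-04, 2.29913938e-01]), 'tcp_rot': array([ 0.70709202,  0.70712054, -0.0007127 , -0.000955  ]), 'contact_force': array([ 0.52085814,  0.12304774, -0.08639634]), 'wrist_torque': array([ 0.05671641, -0.00291603,  0.05401225]), 'opening': 0.9980359347270685}
scene {'K': array([[430.6564092 ,   0.        , 320.02308807],
       [  0.        , 430.6564092 , 200.59030486],
       [  0.        ,   0.        ,   1.        ]]), 'R': array([[ 0.72118424, -0.6927342 ,  0.00355187],
       [-0.50254037, -0.52669459, -0.685599  ],
       [ 0.47680863,  0.49265824, -0.72797074]]), 't': array([-0.27321636,  0.32054274,  0.64045765])}
wrist {'K': array([[309.706916
[... 152 characters left out ...]
[[ 4.16546024e-04, -9.60804302e-01, -2.77227199e-01,
         7.09638117e-02],
       [ 9.99999757e-01,  5.55280835e-04, -4.21929354e-04,
         2.60333817e-04],
       [ 5.59330489e-04, -2.77226956e-01,  9.60804300e-01,
        -1.42169641e-01],
       [ 0.00000000e+00,  0.00000000e+00,  0.00000000e+00,
         1.00000000e+00]])}
{'K': array([[376.00524099,   0.        , 322.1355094 ],
       [  0.        , 376.00524099, 194.23810445],
       [  0.        ,   0.        ,   1.        ]]), 'R': array([[ 0.88886971, -0.45751919,  0.02422435],
       [-0.23870114, -0.50758309, -0.82787751],
       [ 0.39106572,  0.73009287, -0.56038559]]), 't': array([-0.39415822,  0.22203179,  0.64715116])}
```

View pics/scene0.png

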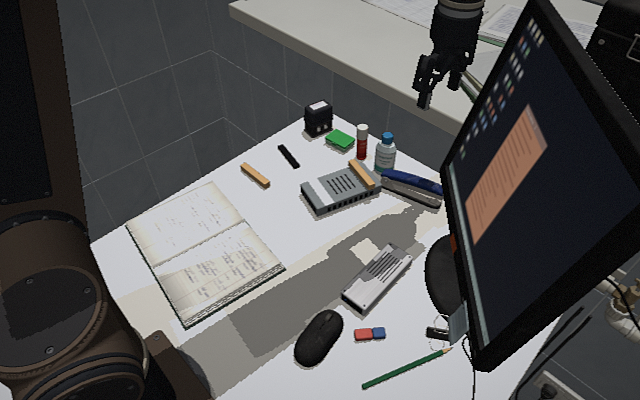

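View pics/wrist0.png

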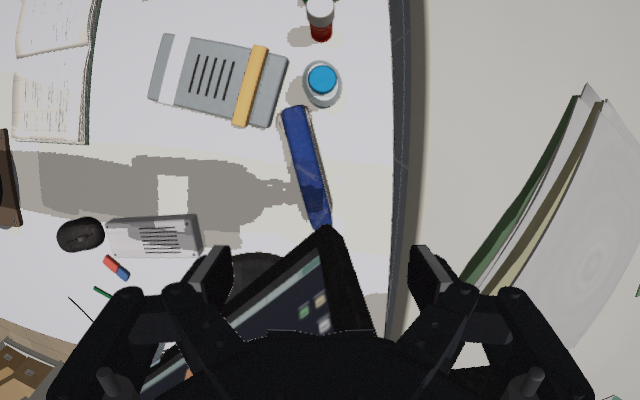

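```bash
cat > h.py <<'E'
from plant import *
import numpy as np, cv2
from scipy.spatial.transform import Rotation as Ro
def ray(cam,uv,st=None):
    c=camera_info(cam);K=c["K"]
    x=(np.array(uv,float)-[K[0,2],K[1,2]])/[K[0,0],K[1,1]]
    if cam!="wrist":
        return -c["R"].T@c["t"], c["R"].T@np.array([*x,1])
    r=np.linalg.norm(x); d=np.array([*(x/r*np.sin(r)),np.cos(r)]) if r>0 else np.array([0,0,1.])
    R=Ro.from_quat(st["tcp_rot"]).as_matrix();M=c["mount"]
    return st["eef_pos"]+R@M[:3,3], R@M[:3,:3]@d
def at(cam,uv,z,st=None):
    o,d=ray(cam,uv,st); return np.round((o+d*(z-o[2])/d[2])*1000,1)
def snap(cam,name,box=None,s=1):
    st=get_state();im=read_camera(cam)[:,:,::-1]
    if box: im=im[box[1]:box[3],box[0]:box[2]]
    cv2.imwrite(f"pics/{name}.png",cv2.resize(im,None,fx=s,fy=s,interpolation=cv2.INTER_CUBIC)); return st
E
python3 - <<'E'
from h import *
im=cv2.imread("pics/scene0.png")[135:320,230:425]
cv2.imwrite("pics/c1.png",cv2.resize(im,None,fx=3,fy=3,interpolation=cv2.INTER_CUBIC))
st=get_state()
for uv,z in[((160,34),.03),((288,56),.03),((268,128),.03),((148,100),.03),((105,222),.026),((197,214),.026),((202,256),.026),((108,258),.026)]: print(uv,at("wrist",uv,z,st))
for uv in [(241,165),(248,163),(270,182),(265,187)]: print(uv,at("scene",uv,.012))
E
```

```text
(160, 34) [482.7 174.2  30. ]
(288, 56) [639.1 131.3  30. ]
(268, 128) [616.3  51.2  30. ]
(148, 100) [465.6  93.7  30. ]
(105, 222) [363.5 -67.6  26. ]
(197, 214) [519.8 -51.9  26. ]
(202, 256) [ 518.4 -110.8   26. ]
(108, 258) [ 351.7 -126.6   26. ]
(241, 165) [440.5 330.3  12. ]
(248, 163) [456.5 324.6  12. ]
(270, 182) [453.3 239.6  12. ]
(265, 187) [435.2 234.9  12. ]
```

View pics/c1.png

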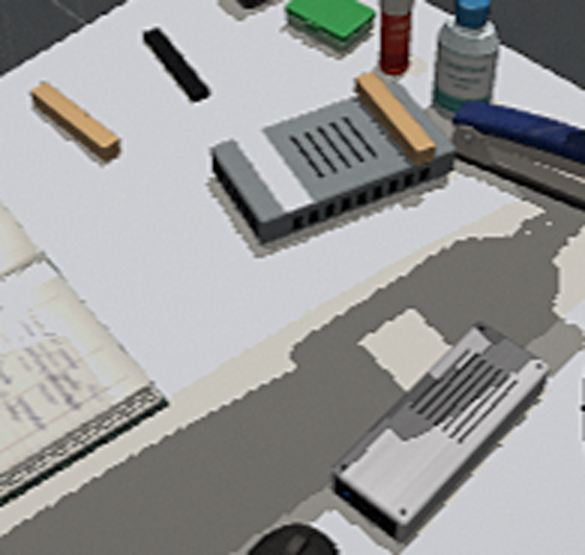

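Run:
```python
from h import *
f=lambda u,v:(230+u/3,135+v/3)
for n,z,l in[("box",.03,[(211,153),(265,216),(453,152)]),("mark",.03,[(232,142),(262,129),(313,200),(283,208)]),("fixed",.046,[(357,78),(371,72),(436,150),(421,158)]),("spacer",.016,[(31,92),(43,83),(120,143),(108,152)]),("drive",.026,[(335,475),(402,530),(546,365),(480,325)]),("strip",.005,[(145,32),(157,28),(209,93),(197,100)])]:
    P=np.array([at("scene",f(*p),z) for p in l]);print(n,P[:,:2].tolist(),P.mean(0), [round(float(np.linalg.norm(P[i]-P[i-1]))) for i in range(len(P))],[round(float(np.degrees(np.arctan2(*(P[i]-P[i-1])[1::-1]))),1) for i in range(len(P))])
```

```text
box [[482.3, 169.3], [467.9, 97.9], [609.5, 49.4]] [519.9        105.53333333  30.        ] [175, 73, 150] [136.7, -101.4, -18.9]
mark [[500.9, 167.2], [526.2, 162.1], [502.6, 85.8], [482.1, 94.7]] [502.95 127.45  30.  ] [75, 26, 80, 22] [75.5, -11.4, -107.2, 156.5]
fixed [[603.9, 140.8], [616.4, 138.3], [588.8, 49.7], [575.1, 51.7]] [596.05   95.125  46.   ] [94, 13, 93, 14] [72.1, -11.3, -107.3, 171.7]
spacer [[435.7, 325.6], [448.7, 327.5], [449.6, 234.5], [437.2, 233.3]] [442.8   280.225  16.   ] [92, 13, 93, 12] [90.9, 8.3, -89.4, -174.5]
drive [[358.4, -75.9], [360.3, -126.9], [510.5, -112.4], [504.9, -63.6]] [433.525 -94.7    26.   ] [147, 51, 151, 49] [-175.2, -87.9, 5.5, 96.5]
strip [[554.0, 331.1], [564.5, 328.2], [542.2, 239.2], [530.0, 239.7]] [547.675 284.55    5.   ] [94, 11, 92, 12] [75.3, -15.4, -104.1, 177.7]
```

```bash
python3 -m jog '{"travel":[[-29,35,-10],[-29,35,-10],[-29,35,-10],[-29,35,-10],[-29,35,-10]],"dr":[[0,0,0],[0,0,0],[0,0,0],[0,0,0],[0,0,0]],"jaw":[0,0,0,0,0]}' 40; python3 -m jog '{"travel":[[-29,35,-10],[-29,35,-10],[-29,35,-10],[0,0,0],[0,0,0]],"dr":[[0,0,0],[0,0,0],[0,0,0],[0,0,0],[0,0,0]],"jaw":[0,0,0,0,0]}'
python3 - <<'E'
from h import *
print(snap("wrist","w1"))
E
```

```text
time: 0.52
eef_pos: [0.5434, 0.1577, 0.1855]
tcp_rot: [0.707, 0.707, -0.0, -0.0]
contact_force: [-0.3, 0.3, -0.4]
opening: 1.0
time: 0.93
eef_pos: [0.4651, 0.2519, 0.1585]
tcp_rot: [0.706, 0.709, -0.001, -0.0]
contact_force: [0.5, -0.3, 0.7]
opening: 1.003
{'time': 0.9333, 'qpos': array([ 3.04583851e-01,  3.92896058e-02,  1.99658077e+00, -2.14647556e-04,
        1.10820997e+00,  3.00518723e-01]), 'dq': array([-0.05295472,  0.00604491, -0.04773391, -0.01063438, -0.0067651 ,
       -0.00658871]), 'joint_efforts': array([  1.21309329, -28.65316808, -26.24333203,   0.08344102,
         0.06533867,   0.036155  ]), 'eef_pos': array([0.46509098, 0.25192686, 0.15848691]), 'tcp_rot': array([ 7.05633512e-01,  7.08575889e-01, -1.14620872e-03, -4.92508153e-04]), 'contact_force': array([ 0.51491972, -0.32524503,  0.71637331]), 'wrist_torque': array([-0.05797563, -0.0287806 ,  0.04236375]), 'opening': 1.0029140291185907}
```

View pics/w1.png

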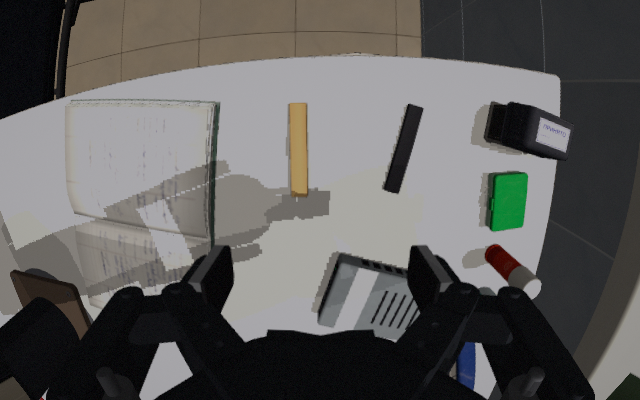

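The stick shows at (290–308, 104–195), upright in the image; the strip is to its right, around (404,148).

Run:
```python
from h import *
st=get_state()
P=np.array([at("wrist",p,.016,st) for p in [(290,104),(307,104),(308,193),(292,194)]]);print(P.tolist(),P.mean(0))
for p in [(341,254),(319,323)]:print(at("wrist",p,.03,st))
```

```text
[[439.3, 327.1, 16.0], [454.8, 327.0, 16.0], [455.3, 242.9, 16.0], [439.9, 241.9, 16.0]] [447.325 284.725  16.   ]
[487.5 185.1  30. ]
[466.   97.9  30. ]
```

```bash
python3 -m jog '{"travel":[[-10,16,-25],[-9,15,-25],[0,0,-25],[0,0,-20],[0,0,0]],"dr":[[0,0,0],[0,0,0],[0,0,0],[0,0,0],[0,0,0]],"jaw":[0,0,60,60,60]}'
python3 - <<'E'
from h import *
snap("wrist","w2",(160,60,480,300),2.5)
E
```

```text
time: 1.4
eef_pos: [0.4464, 0.2795, 0.0605]
tcp_rot: [0.708, 0.706, -0.004, -0.002]
contact_force: [-0.8, -0.9, -1.2]
opening: 0.762
```

View pics/w2.png

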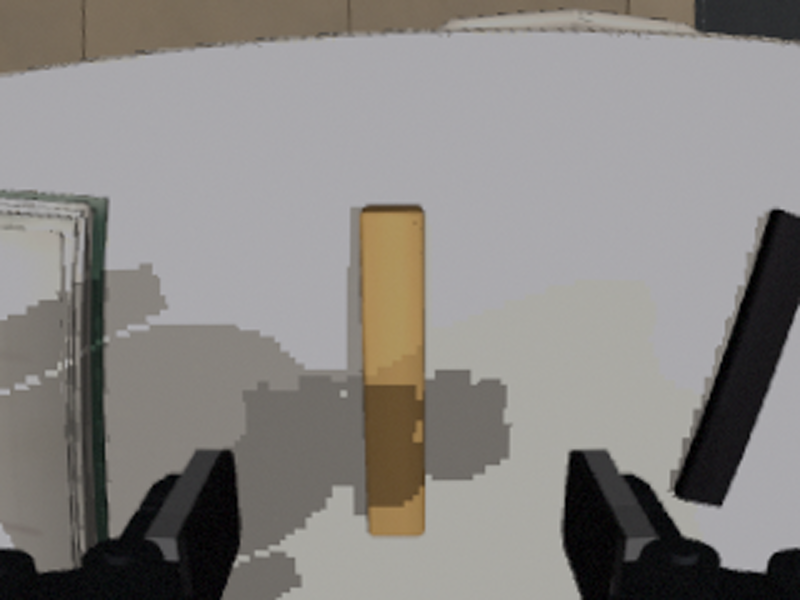

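Stick corners in the crop: (362,208), (424,208), (424,534), (369,534), close to centred between the fingers (234…570).

Run:
```python
from h import *
st=get_state()
P=np.array([at("wrist",(160+a/2.5,60+b/2.5),.016,st) for a,b in [(362,208),(424,208),(424,534),(369,534)]]);print(P.tolist(),P.mean(0),st["eef_pos"])
```

```text
[[438.5, 330.3, 16.0], [453.7, 330.3, 16.0], [454.4, 240.2, 16.0], [439.0, 240.1, 16.0]] [446.4   285.225  16.   ] [0.44780734 0.28009614 0.06278254]
```

```bash
python3 -m jog '{"travel":[[-1,5,-20],[0,0,-20],[0,0,-12],[0,0,-4],[0,0,0]],"dr":[[0,0,0],[0,0,0],[0,0,0],[0,0,0],[0,0,0]],"jaw":[60,60,60,60,60]}'; python3 -m jog '{"travel":[[0,0,0],[0,0,0],[0,0,0],[0,0,0],[0,0,0]],"dr":[[0,0,0],[0,0,0],[0,0,0],[0,0,0],[0,0,0]],"jaw":[255,255,255,255,255]}' 40
```

```text
time: 1.87
eef_pos: [0.4477, 0.2862, 0.0087]
tcp_rot: [0.707, 0.707, -0.0, -0.0]
contact_force: [0.1, -0.2, 0.8]
opening: 0.76
time: 2.28
eef_pos: [0.4481, 0.2871, 0.0098]
tcp_rot: [0.707, 0.707, 0.001, 0.0]
contact_force: [-0.8, -0.9, 4.2]
opening: 0.167
```

```bash
python3 -m jog '{"travel":[[0,-1,0],[0,0,0],[0,0,-3],[0,0,-3],[0,0,0]],"dr":[[0,0,0],[0,0,0],[0,0,0],[0,0,0],[0,0,0]],"jaw":[100,100,100,100,100]}'; python3 -m jog '{"travel":[[0,0,0],[0,0,0],[0,0,0],[0,0,0],[0,0,0]],"dr":[[0,0,0],[0,0,0],[0,0,0],[0,0,0],[0,0,0]],"jaw":[255,255,255,255,255]}' 40
```

```text
time: 2.7
eef_pos: [0.4465, 0.2854, 0.0017]
tcp_rot: [0.707, 0.707, -0.001, -0.0]
contact_force: [-0.5, -0.2, -0.4]
opening: 0.606
time: 3.12
eef_pos: [0.4474, 0.2858, 0.0028]
tcp_rot: [0.707, 0.707, 0.0, 0.0]
contact_force: [-0.3, -0.8, 0.1]
opening: 0.176
```

```bash
python3 -m jog '{"travel":[[0,0,20],[0,0,30],[0,0,30],[11,-32,20],[11,-32,0]],"dr":[[0,0,0],[0,0,0],[0,0,0],[0,0,-5.6],[0,0,-5.7]],"jaw":[255,255,255,255,255]}'; python3 -m jog '{"travel":[[11,-32,0],[11,-32,0],[6,-17,0],[0,0,0],[0,0,0]],"dr":[[0,0,-5.7],[0,0,0],[0,0,0],[0,0,0],[0,0,0]],"jaw":[255,255,255,255,255]}'
python3 - <<'E'
from h import *
print(snap("wrist","w3",(140,0,540,300),2))
E
```

```text
time: 3.53
eef_pos: [0.4725, 0.2231, 0.1082]
tcp_rot: [0.773, 0.634, 0.005, 0.002]
contact_force: [1.4, 0.3, -0.8]
opening: 0.171
time: 3.95
eef_pos: [0.4974, 0.14, 0.1026]
tcp_rot: [0.805, 0.594, -0.0, -0.0]
contact_force: [-0.3, 0.7, -0.4]
opening: 0.172
{'time': 3.95, 'qpos': array([7.76313256e-02, 8.65789237e-02, 2.06149273e+00, 4.58155090e-04,
       9.93781063e-01, 3.76526348e-01]), 'dq': array([0.03712309, 0.00096914, 0.005973  , 0.00419963, 0.00355613,
       0.00362686]), 'joint_efforts': array([-8.68829414e-01, -2.89543676e+01, -2.56935829e+01, -5.26311435e-02,
       -2.41859187e-02, -2.19126750e-02]), 'eef_pos': array([0.49736866, 0.13998996, 0.10264113]), 'tcp_rot': array([ 8.04581638e-01,  5.93842011e-01, -8.58711992e-06, -2.31707015e-04]), 'contact_force': array([-0.28797678,  0.6595099 , -0.42937394]), 'wrist_torque': array([ 0.06315538,  0.03814509, -0.01665242]), 'opening': 0.1716539670687284}
```

View pics/w3.png

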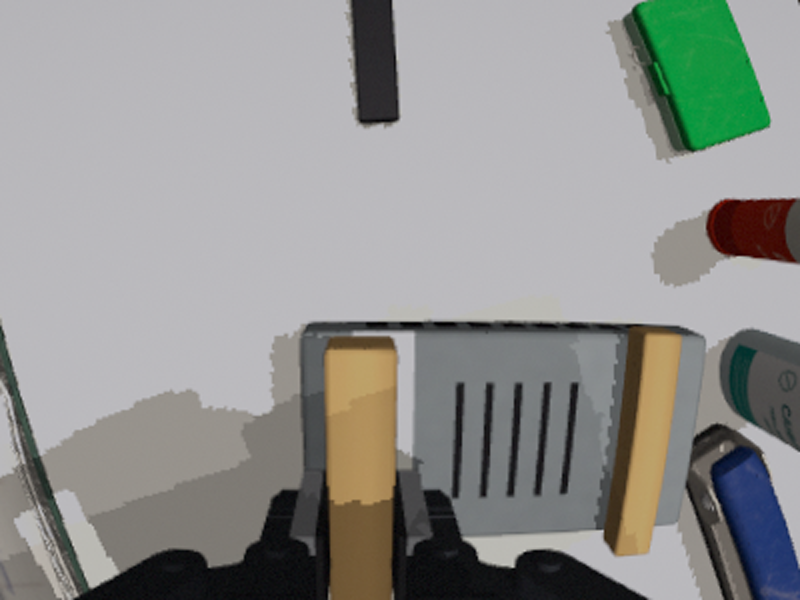

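The stick hangs over the mark area; mark's right edge runs from (415,331), fixed stick top face (631,328),(681,332),(650,553),(608,553), box right top corners (702,337),(680,524).

Run:
```python
from h import *
st=get_state()
g=lambda l,z:np.array([at("wrist",(140+a/2,b/2),z,st)[:2] for a,b in l])
F=g([(631,328),(681,332),(650,553),(608,553)],.046);print("fixed",F.tolist(),F.mean(0))
B=g([(308,334),(702,337),(680,524),(460,534),(353,331),(415,331),(413,450)],.03);print(B.tolist())
d=(F[0]+F[1]-F[2]-F[3])/2;yaw=np.degrees(np.arctan2(d[1],d[0]))-90;e=B[1]-B[0];y2=np.degrees(np.arctan2(e[1],e[0]));print(yaw,y2,np.linalg.norm(d),np.linalg.norm(e))
for y in(yaw,y2):
    u=np.array([np.cos(np.radians(y)),np.sin(np.radians(y))]);v=np.array([-u[1],u[0]])
    print("c from stick",F.mean(0)-50*u,"from far edge",(B[0]+B[1])/2-42*v,"seat",F.mean(0)-100*u)
S=g([(327,340),(397,340)],.103-.0025+.016);print("held end",S.tolist(),st["eef_pos"],Ro.from_quat(st["tcp_rot"]).as_matrix()[:2,1])
```

```text
fixed [[597.7, 148.7], [617.2, 141.9], [593.0, 55.5], [575.0, 62.7]] [595.725 102.2  ]
[[488.3, 175.5], [634.4, 132.0], [614.7, 52.5], [520.5, 82.0], [503.8, 171.8], [524.8, 165.5], [512.0, 122.5]]
-15.218554713437399 -16.58044071440931 89.33276274693404 152.43838099376413
c from stick [547.47842318 115.32508383] from far edge [550.32492958 113.22287548] seat [499.23184637 128.45016766]
c from stick [547.80399774 116.46806022] from far edge [549.36482941 113.4963581 ] seat [499.88299548 130.73612044]
held end [[503.8, 186.4], [517.9, 182.1]] [0.49700361 0.14078281 0.10250592] [ 0.95604221 -0.29322823]
```

```bash
python3 -m jog '{"travel":[[4,-13,-20],[0,0,-20],[0,0,-15],[0,0,-8],[0,0,0]],"dr":[[0,0,0],[0,0,0],[0,0,0],[0,0,0],[0,0,0]],"jaw":[255,255,255,255,255]}'; python3 -m jog '{"travel":[[0,0,0]],"dr":[[0,0,0]],"jaw":[255]}'
```

```text
time: 4.42
eef_pos: [0.499, 0.1287, 0.0374]
tcp_rot: [0.803, 0.595, -0.002, -0.001]
contact_force: [0.7, -0.5, 0.2]
opening: 0.172
time: 4.5
eef_pos: [0.5009, 0.1286, 0.0396]
tcp_rot: [0.803, 0.595, -0.0, -0.0]
contact_force: [0.2, -0.2, -0.3]
opening: 0.172
```

```bash
python3 -m jog '{"travel":[[0,-1,-2],[0,0,-2],[0,0,-2],[0,0,-1],[0,0,0]],"dr":[[0,0,0],[0,0,0],[0,0,0],[0,0,0],[0,0,0]],"jaw":[255,255,255,255,255]}'; python3 -m jog '{"travel":[[0,0,0]],"dr":[[0,0,0]],"jaw":[255]}'
```

```text
time: 4.92
eef_pos: [0.5014, 0.1267, 0.0329]
tcp_rot: [0.804, 0.595, 0.0, 0.0]
contact_force: [0.1, 0.5, 0.3]
opening: 0.176
time: 5.0
eef_pos: [0.5014, 0.1267, 0.0328]
tcp_rot: [0.804, 0.595, 0.0, 0.0]
contact_force: [-0.3, -0.5, -1.4]
opening: 0.177
```

```bash
python3 -m jog '{"travel":[[0,0,0],[0,0,0],[0,0,0],[0,0,20],[0,0,30]],"dr":[[0,0,0],[0,0,0],[0,0,0],[0,0,0],[0,0,0]],"jaw":[190,150,110,110,110]}'; python3 -m jog '{"travel":[[0,0,35],[0,0,35],[0,-10,0],[-5,-20,0],[-7,-25,0]],"dr":[[0,0,0],[0,0,-5],[0,0,-7],[0,0,-7],[0,0,-7]],"jaw":[60,0,0,0,0]}';
python3 -m jog '{"travel":[[-7,-25,0],[-7,-25,0],[-7,-25,0],[-7,-25,0],[-7,-25,0]],"dr":[[0,0,-7],[0,0,-7],[0,0,-7],[0,0,-7],[0,0,-7]],"jaw":[0,0,0,0,0]}';python3 -m jog '{"travel":[[-7,-20,0],[-7,-16,0],[0,0,0],[0,0,0]],"dr":[[0,0,-7],[0,0,0],[0,0,0],[0,0,0]],"jaw":[0,0,0,0]}'
python3 - <<'E'
from h import *
print(snap("wrist","w4"))
snap("scene","s4",(230,120,430,320),3)
E
```

```text
time: 5.42
eef_pos: [0.4983, 0.1265, 0.08]
tcp_rot: [0.804, 0.595, -0.003, -0.002]
contact_force: [1.0, 0.6, -0.3]
opening: 0.566
time: 5.83
eef_pos: [0.49, 0.0719, 0.1541]
tcp_rot: [0.918, 0.397, 0.001, 0.001]
contact_force: [0.4, -0.0, -0.6]
opening: 1.004
time: 6.25
eef_pos: [0.4537, -0.0544, 0.1528]
tcp_rot: [0.995, 0.102, 0.0, 0.0]
contact_force: [0.4, -0.0, 1.1]
opening: 1.001
time: 6.58
eef_pos: [0.4401, -0.0897, 0.1528]
tcp_rot: [0.999, 0.043, 0.0, -0.0]
contact_force: [-0.6, 0.8, -1.0]
opening: 0.999
{'time': 6.5833, 'qpos': array([-4.27900682e-01, -1.45081989e-01,  2.18371121e+00,  4.11877213e-04,
        1.10276075e+00,  1.05731615e+00]), 'dq': array([ 0.03126659,  0.00558141, -0.00626876,  0.00519213, -0.00018818,
        0.00482667]), 'joint_efforts': array([-6.38752487e-01, -2.13564706e+01, -2.70741785e+01, -4.42139280e-02,
       -1.70771040e-03, -2.05645908e-02]), 'eef_pos': array([ 0.44014263, -0.08974192,  0.15278876]), 'tcp_rot': array([ 9.99088606e-01,  4.26838870e-02,  1.73672679e-04, -1.17855941e-04]), 'contact_force': array([-0.56613064,  0.75210057, -0.95567871]), 'wrist_torque': array([-0.02992908,  0.00667297,  0.00466324]), 'opening': 0.9985996168632354}
```

View pics/w4.png

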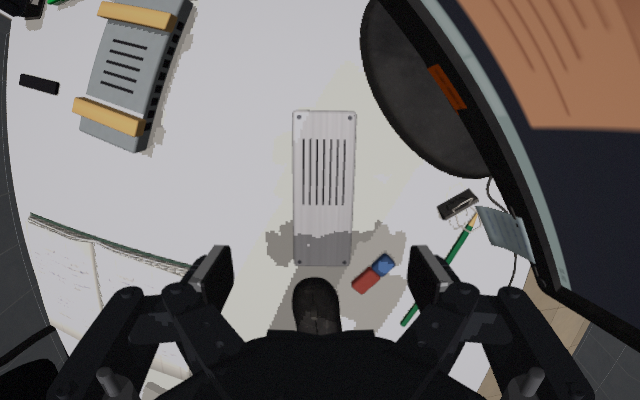

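View pics/s4.png

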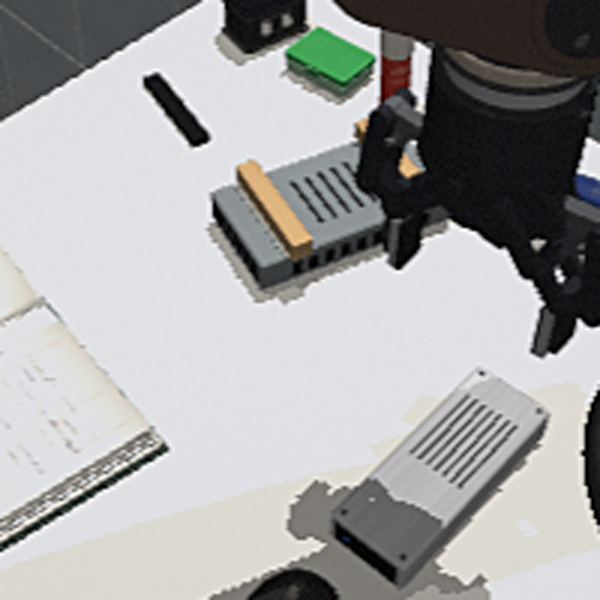

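Spacer sits on the mark, parallel to the fixed stick. Drive top corners in the wrist view: (293,110), (356,111), (352,265), (294,265).

Run:
```python
from h import *
st=get_state()
P=np.array([at("wrist",p,.026,st)[:2] for p in [(293,110),(356,111),(352,265),(294,265)]]);print(P.tolist(),P.mean(0))
d=P[0]+P[1]-P[2]-P[3];print(np.degrees(np.arctan2(d[1],d[0])),np.linalg.norm(d)/2)
print(st["eef_pos"],Ro.from_quat(st["tcp_rot"]).as_matrix()[:2,1])
for n,q in(("fixed",[(100,1),(175,17),(170,28),(97,13)]),("spacer",[(78,97),(144,121),(139,135),(73,110)])):
    Q=np.array([at("wrist",p,.046,st)[:2] for p in q]);print(n,Q.mean(0),Q.tolist())
```

```text
[[508.3, -58.9], [512.3, -112.9], [365.9, -126.4], [360.9, -69.4]] [436.85 -91.9 ]
4.670021219285694 147.3893144023677
[ 0.44043035 -0.08879942  0.15270858] [ 0.08748517 -0.99616576]
fixed [596.825  97.125] [[617.2, 142.0], [587.8, 49.7], [577.8, 53.4], [604.5, 143.4]]
spacer [501.25 120.45] [[520.3, 160.3], [495.0, 74.1], [482.2, 79.6], [507.5, 167.8]]
```

```bash
python3 -m jog '{"travel":[[-3,-3,-30],[0,0,-35],[0,0,-30],[0,0,-25],[0,0,-18]],"dr":[[0,0,0],[0,0,0],[0,0,0],[0,0,0],[0,0,0]],"jaw":[0,0,0,0,0]}';python3 -m jog '{"travel":[[0,0,-8],[0,0,0],[0,0,0]],"dr":[[0,0,0],[0,0,0],[0,0,0]],"jaw":[0,0,0]}'
```

```text
time: 7.1
eef_pos: [0.4361, -0.0906, 0.0122]
tcp_rot: [0.999, 0.045, -0.001, -0.001]
contact_force: [-0.5, 0.4, 0.1]
opening: 0.998
time: 7.35
eef_pos: [0.4378, -0.0918, 0.007]
tcp_rot: [0.999, 0.044, 0.0, -0.0]
contact_force: [0.1, -0.3, 0.4]
opening: 0.994
```

```bash
python3 -m jog '{"travel":[[0,0,-3],[0,0,-2],[0,0,0],[0,0,0],[0,0,0]],"dr":[[0,0,0],[0,0,0],[0,0,0],[0,0,0],[0,0,0]],"jaw":[20,40,60,80,100]}' 60;python3 -m jog '{"travel":[[0,0,0],[0,0,0],[0,0,0],[0,0,0],[0,0,0]],"dr":[[0,0,0],[0,0,0],[0,0,0],[0,0,0],[0,0,0]],"jaw":[180,255,255,255,255]}' 60
```

```text
time: 7.77
eef_pos: [0.4381, -0.0926, 0.0027]
tcp_rot: [0.999, 0.043, 0.001, 0.0]
contact_force: [1.5, -0.1, 3.6]
opening: 0.642
time: 8.18
eef_pos: [0.4381, -0.0926, 0.0027]
tcp_rot: [0.999, 0.043, 0.001, 0.0]
contact_force: [-1.5, 1.8, 6.4]
opening: 0.644
```

```bash
python3 -m jog '{"travel":[[0,0,4],[0,0,8],[0,0,12],[0,0,20],[0,0,20]],"dr":[[0,0,0],[0,0,0],[0,0,0],[0,0,0],[0,0,0]],"jaw":[255,255,255,255,255]}' 60;python3 -m jog '{"travel":[[0,0,20],[5,12,15],[10,20,0],[14,25,0],[14,25,0]],"dr":[[0,0,0],[0,0,-4],[0,0,-5],[0,0,-5],[0,0,-5]],"jaw":[255,255,255,255,255]}'
python3 -m jog '{"travel":[[14,25,0],[14,25,0],[14,25,0],[12,20,0],[8,14,0]],"dr":[[0,0,-2.5],[0,0,0],[0,0,0],[0,0,0],[0,0,0]],"jaw":[255,255,255,255,255]}';python3 -m jog '{"travel":[[5,10,0],[0,0,0],[0,0,0],[0,0,0]],"dr":[[0,0,0],[0,0,0],[0,0,0],[0,0,0]],"jaw":[255,255,255,255]}'
python3 - <<'E'
from h import *
st=snap("wrist","w5",(100,0,500,300),2);print(st["eef_pos"],Ro.from_quat(st["tcp_rot"]).as_matrix(),st["contact_force"],st["wrist_torque"])
E
```

```text
time: 8.6
eef_pos: [0.4359, -0.0917, 0.0655]
tcp_rot: [0.999, 0.044, -0.001, -0.001]
contact_force: [0.8, -0.3, -3.2]
opening: 0.644
time: 9.02
eef_pos: [0.4802, -0.0096, 0.1011]
tcp_rot: [0.992, -0.125, 0.0, 0.0]
contact_force: [0.1, -1.2, -2.9]
opening: 0.642
time: 9.43
eef_pos: [0.5424, 0.1006, 0.1005]
tcp_rot: [0.99, -0.143, -0.0, -0.0]
contact_force: [1.1, 0.2, -2.8]
opening: 0.639
time: 9.77
eef_pos: [0.5465, 0.1081, 0.1003]
tcp_rot: [0.99, -0.144, -0.001, 0.0]
contact_force: [0.2, -0.4, -3.9]
opening: 0.646
[0.54646823 0.10807487 0.10031622] [[ 9.58736854e-01 -2.84291744e-01 -1.35949036e-03]
 [-2.84292547e-01 -9.58737482e-01 -4.34907223e-04]
 [-1.17975383e-03  8.03454558e-04 -9.99998981e-01]] [ 0.23454621 -0.41057918 -3.92754298] [-0.01950629 -0.02283558  0.02459045]
```

View pics/w5.png

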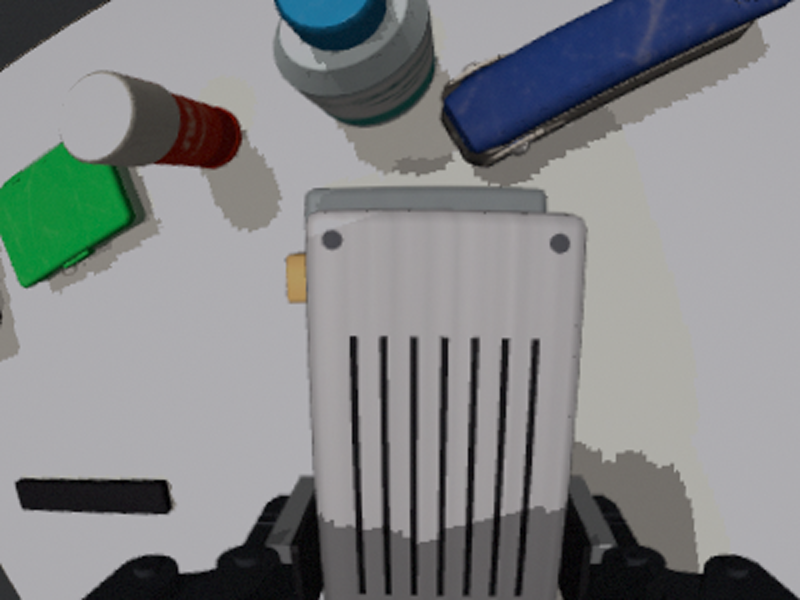

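The drive is held level; its far edge is at (308–584, 215), box end at (305–546, 190), fixed stick's end at (287, 254–302).

Run:
```python
from h import *
st=get_state()
g=lambda l,z:np.array([at("wrist",(100+a/2,b/2),z,st)[:2] for a,b in l])
D=g([(309,214),(584,216)],.1236);B=g([(305,190),(546,190)],.03);S=g([(287,254),(287,302)],.046)
R=Ro.from_quat(st["tcp_rot"]).as_matrix();u=R[:2,0];print("u",u)
e=D[0]-D[1];print("drive len",np.linalg.norm(e),"yaw",np.degrees(np.arctan2(e[1],e[0]))-90,D.mean(0)-75*u,st["eef_pos"])
e=B[0]-B[1];yb=np.degrees(np.arctan2(e[1],e[0]))-90;w=np.array([np.cos(np.radians(-16.5)),np.sin(np.radians(-16.5))]);v=np.array([-w[1],w[0]]);print("box w",np.linalg.norm(e),yb,B.mean(0)-80*w, "stick",S.mean(0)-45*v-50*w)
```

```text
u [ 0.95858307 -0.28481145]
drive len 52.86255763770799 yaw -16.823822648683105 [543.35627009 108.06085882] [0.5465535  0.10788646 0.10038061]
box w 82.31573361150345 -16.805915331623254 [549.19442121 112.92122758] stick [550.12832274 112.00387917]
```

```bash
python3 -m jog '{"travel":[[5,4,-12],[0,0,-12],[0,0,-10],[0,0,-8],[0,0,0]],"dr":[[0,0,0],[0,0,0],[0,0,0],[0,0,0],[0,0,0]],"jaw":[255,255,255,255,255]}' ;python3 -m jog '{"travel":[[0,0,0]],"dr":[[0,0,0]],"jaw":[255]}'
```

```text
time: 10.23
eef_pos: [0.5499, 0.1122, 0.0558]
tcp_rot: [0.99, -0.144, -0.003, 0.001]
contact_force: [-0.9, -0.8, -3.3]
opening: 0.642
time: 10.32
eef_pos: [0.5514, 0.1124, 0.0576]
tcp_rot: [0.99, -0.144, -0.001, 0.0]
contact_force: [0.8, -0.3, -1.7]
opening: 0.64
```

```bash
python3 -m jog '{"travel":[[0,0,-3],[0,0,-3],[0,0,-1],[0,0,0],[0,0,0]],"dr":[[0,0,0],[0,0,0],[0,0,0],[0,0,0],[0,0,0]],"jaw":[255,255,255,255,255]}' ;python3 -m jog '{"travel":[[0,0,-1],[0,0,0]],"dr":[[0,0,0],[0,0,0]],"jaw":[255,255]}'
```

```text
time: 10.73
eef_pos: [0.5524, 0.1128, 0.0518]
tcp_rot: [0.99, -0.143, 0.0, -0.0]
contact_force: [-0.0, -0.1, -3.4]
opening: 0.642
time: 10.9
eef_pos: [0.5523, 0.1127, 0.0508]
tcp_rot: [0.99, -0.143, 0.0, -0.0]
contact_force: [-0.3, -0.4, -2.8]
opening: 0.645
```

```bash
python3 -m jog '{"travel":[[0,0,-1],[0,0,0],[0,0,-1],[0,0,0]],"dr":[[0,0,0],[0,0,0],[0,0,0],[0,0,0]],"jaw":[255,255,255,255]}' ;python3 -m jog '{"travel":[[0,0,-0.5],[0,0,0]],"dr":[[0,0,0],[0,0,0]],"jaw":[255,255]}'
```

```text
time: 11.23
eef_pos: [0.5525, 0.1127, 0.0489]
tcp_rot: [0.99, -0.143, 0.0, -0.0]
contact_force: [-0.1, 0.9, -1.9]
opening: 0.643
time: 11.4
eef_pos: [0.5525, 0.1127, 0.0488]
tcp_rot: [0.99, -0.143, 0.0, 0.0]
contact_force: [-1.8, -0.3, 2.0]
opening: 0.641
```

Contact made (force turned from −3 to +2 N). Release slowly, then rise.

```bash
python3 -m jog '{"travel":[[0,0,0],[0,0,0],[0,0,0],[0,0,0],[0,0,0]],"dr":[[0,0,0],[0,0,0],[0,0,0],[0,0,0],[0,0,0]],"jaw":[70,50,30,0,0]}' 20;python3 -m jog '{"travel":[[0,0,0],[0,0,10],[0,0,25],[0,0,35],[0,0,35]],"dr":[[0,0,0],[0,0,0],[0,0,0],[0,0,0],[0,0,0]],"jaw":[0,0,0,0,0]}';python3 -m jog '{"travel":[[-15,-30,20],[-20,-35,0],[-20,-35,0],[0,-35,0],[0,0,0]],"dr":[[0,0,0],[0,0,0],[0,0,0],[0,0,0],[0,0,0]],"jaw":[0,0,0,0,0]}'
python3 - <<'E'
from h import *
st=snap("wrist","w6",(0,0,400,300),2);print(st["eef_pos"])
E
```

```text
time: 11.82
eef_pos: [0.5525, 0.1127, 0.0483]
tcp_rot: [0.99, -0.144, 0.0, -0.0]
contact_force: [0.4, -1.0, 0.1]
opening: 0.998
time: 12.23
eef_pos: [0.5514, 0.1127, 0.154]
tcp_rot: [0.99, -0.143, -0.001, 0.0]
contact_force: [1.5, -0.9, 0.5]
opening: 1.003
time: 12.65
eef_pos: [0.4968, -0.0268, 0.1745]
tcp_rot: [0.989, -0.146, 0.001, 0.001]
contact_force: [0.8, -0.5, 0.1]
opening: 1.001
[ 0.49683851 -0.02675648  0.17451132]
```

View pics/w6.png

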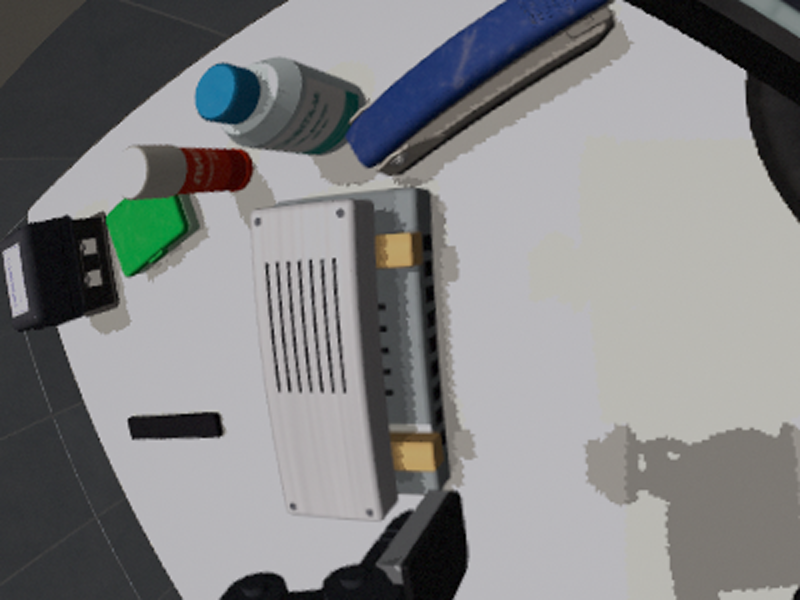

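The drive rests on both sticks, in line with the box. Drive top corners: (252,205), (372,199), (391,517), (291,517).

Run:
```python
from h import *
st=get_state()
g=lambda l,z:np.array([at("wrist",(a/2,b/2),z,st)[:2] for a,b in l])
D=g([(252,205),(372,199),(389,518),(289,515)],.072);c=np.array([549.5,112.5]);w=np.array([np.cos(np.radians(-16.5)),np.sin(np.radians(-16.5))]);v=np.array([-w[1],w[0]])
e=D.mean(0)-c;d=D[0]+D[1]-D[2]-D[3];print(D.mean(0),"box frame",e@w,e@v,np.degrees(np.arctan2(d[1],d[0])),np.linalg.norm(d)/2)
S=g([(441,438),(437,472)],.046).mean(0)+45*v-c;F=g([(418,234),(418,265)],.046).mean(0)+45*v-c;print("spacer",S@w,S@v,"fixed",F@w,F@v)
```

```text
[549.95  111.075] box frame 0.8361907468937104 -1.2385112170704267 -18.685734769128278 148.10669296152682
spacer -49.95344989720384 -2.5454818396820977 fixed 49.19352108914379 -0.6585148997639684
```

All within tolerance (drive about 1 mm off, 2° yaw; spacer about 3 mm off).

```bash
python3 -c "
from plant import *
print(get_state()['dq'].round(3)); print(sign_off())"
```

```text
[ 0.055  0.017 -0.009  0.023  0.006  0.021]
the job is handed in; nothing more can be done
None
```

The spacer is on the white mark and the drive is resting on both sticks with both let go. I handed the job in at about 13 s of the 64 s allowed.

- **Spacer:** I gripped the loose stick, turned it in line with the box and released it on the mark. The last wrist picture puts it about 3 mm from the mark's centre. It looks parallel to the fixed stick, though I did not measure its angle after release.
- **Drive:** I lowered it until the force changed from about −3 N to +2 N, then released it. The last picture puts it about 1 mm off the box's middle in each direction and about 2° out of line. It looks flat on both sticks, but I did not measure its tilt.
- **Robot:** the gripper was open and about 15 cm from the drive at hand-in, touching nothing.

One correction on the way: my first grip on the spacer was too high, about 6 mm of overlap. I reopened, lowered and gripped again before lifting it.

None of my checks failed. My separate estimates of the box's position agreed to within about 4 mm. Sign-off gave no verdict.

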